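Level the appliance stand under load

ROBOT

A 7-joint arm with a two-finger parallel gripper is mounted at the origin on a cart in front of the work surface, level with it; the furniture and walls round the work are solid. World frame = base frame: x ahead of the robot, y to its left, z up, the work surface at z = 0. Lengths are in m, angles in rad, forces in N, time in s.
With the tool pointing down it reaches from about 0.4 to 0.85 m from the base axis. Payload 6.9 kg.
Tool frame: the origin (TCP) lies at the very end of the fingers, on their centre line; the grasp point (between the pads) lies 19 mm behind it; x points along the fingers, z is the direction in which the jaws open and shut, and the axes are right-handed (so a half turn about x gives the same grasp; the last joint's range is limited). The gripper opens to 85 mm and grips with 20 to 120 N. Pads are 22 mm wide; open, the fingers measure 114 mm over their backs; the gripper's body (76 mm by 85 mm) begins 54 mm behind the grasp point. The pads swing forward as they close: fully open they stand 13 mm farther back than shut.
Start: joints at [1.347, 0.507, -0.238, 1.5, 0.126, 1.149, -0.155], TCP at [0.202, -0.591, 0.231] pointing down, gripper open.
Joint ranges: [-3.08, 3.08], [-0.24, 2.05], [-1.43, 1.35], [0, 2.5], [-1.52, 4.66], [0.17, 1.96], [-2.89, 2.89]. Speed limits (rad/s): [2.39, 2.39, 3.14, 3.14, 3.14, 3.14, 3.14].

INTERFACE

Orientations are given as a unit quaternion [w, x, y, z].
In Python, from bench import robot gives the robot as it stands.
- The arm moves only by the tool send_rows, never from a script. Its argument "targets" is a list of rows, each a list of 7 numbers: the shift along the tool's x, y, z in m, then the turn, a rotation vector about the tool's x, y, z in degrees, then the opening, from 0 (shut) to 1 (fully open). A call has 1 to 10 rows; each row shifts and turns the pose as measured when the row begins, along the tool's axes as they then stand; what a row does not reach is not made up. A row lasts 1/12 s, in which the tool goes at most 41.7 mm and 7.16 degrees, less where a joint would pass 70% of its speed; a pose out of reach is approached as far as the arm can. A call is refused whole if a number of a shift passes 0.0417 or a number of a turn 7.16, either way. A call with a gripper value outside its range is refused whole. The fingers move at their own pace and stop on an object; "newtons" is the grip in N (left out, the last holds). Time passes only in rows, so rows that do not move let the fingers close. It gives the time, the measured TCP pose, the force and the opening at its end, in the units of the state.
- robot.read_state(): the state, without advancing time (a new reading comes with each control period).
- robot.read_camera(name): name is "scene" or "side" or "wrist"; returns a dict with "frame" (384x512x3 uint8, red, green, blue), "depth" (384x512 float32, m along the optical axis (not along the pixel's ray), 0 where there is no reading), "camera_matrix" (3x3 intrinsics, pixels), "distortion" ([k1, k2, p1, p2, k3] as OpenCV has them; the pictures are not rectified), "rvec" (rotation vector, rad) and "tvec" (3), from world to camera coordinates, as OpenCV has them; the wrist camera has in their place "hand_eye" (4x4, takes a point from camera to tool coordinates, whose origin is the TCP and whose axes are the tool frame's). Camera axes: x right, y down, z forward; pixel columns grow to the right and rows downward; lengths in m; the calibration is good to about 2 mm. A picture is of the moment at which its call begins: read the wrist's pose just before it.
- robot.hand_in(): hands the job in, once; it reports no verdict.
The state is a dict: "t": time; "joint_pos": joint angles; "qd": joint speeds; "joint_torque": joint torques, N m; "tcp_pos": TCP position; "tool_rot": TCP orientation; "wrist_force": force on the tool from outside, world axes, zero at the start; "wrist_torque": the same for the moment, N m; "grip_width": finger opening in m.
Only numpy, scipy, OpenCV 4.12 (cv2) and the standard library are available. Lean on these libraries where they do the work, as an engineer would, in place of code of your own. Each camera call takes 0.05 s, during which the arm holds its last target.

TASK

The small white appliance stand is out of level. Stand the blue spirit level upright inside its corner marks on the shelf, lengthwise, and let go of it; then grip the black knob of the screw foot, press that end of the shelf all the way down against its spring, and turn the knob until the bubble lies wholly between the two black lines. Finish still gripping the knob and holding the shelf pressed fully down with the bubble centred: do not let go, and leave the timer and the spice jar where they are.

Things in the scene. Friction and masses are not known exactly. Their poses are not given: they have to be found in the camera images.
- level_mid (a point): Middle of the loose spirit level (blue bar with black end plates, 130 mm long, 24 mm wide (26 at the end plates), 34 mm high, about 0.19 kg), 17 mm above its underside. x along the bar, y across it, z up. On top is a lime-green vial with two black rings 24 mm apart and a white bubble 16 mm long. Grasp it across its width. It starts upright on the worktop.
- bubble (a joint): Offset of the bubble's centre from the vial's middle, m, positive towards the level's own +x end, at most 0.024 either way. The bubble runs to the higher end: 0.7 m per radian of tilt (7 mm for 10 mrad); it settles in about 0.5 s. Within 4 mm of zero it lies wholly between the black rings. It is reliable only when the level stands still on its base.
- level_mark (a point): Point on the shelf's upper face midway between the four dark corner marks where the level belongs. The shelf is white, 150 x 270 mm, 12 mm thick, about 62 mm above the worktop, on a fixed stand. The frame moves with it: x across the shelf, y along it towards the knob, z normal to it. The shelf pivots about a pin 75 mm behind this point (-y), 18 mm below; the knob's axis is 140 mm ahead (+y).
- knob_grip (a point): Centre of the grip part of the black screw-foot knob on the shelf's +y end, on its upright axis. Grip part: 40 mm diameter round (ribs to about 43 mm are only looks), from 12 mm below this point to 12 mm above it (its top). Below it a 56 mm flange, 6 mm thick, stands on the shelf. Turning the knob turns this frame.
- foot_knob (a joint): Angle of the knob, rad, 0 at the start, grows clockwise from above, range -0.3 to 1.9; friction 0.15 N m, stays put. Clockwise lengthens the foot: one radian tilts the shelf by 0.0229 rad, lifts the knob by about 5 mm and moves the bubble about 16 mm towards the knob end. At the start the foot is 0.5 to 1.3 rad too short (shelf pressed down). Let the hand rise with it, or the force grows.
- shelf_rise (a joint): How far the spring has lifted the knob end off its stop, rad: 0.02 when free (about 4.3 mm at the knob), 0 when pressed fully down. About 3 to 7 N on the knob presses it down; beyond the stop it is rigid. The true level is only read when it is pressed fully down (below 0.004).
- spirit_level: The spirit level itself, origin in the middle of its underside, axes as level_mid.
- knob: The knob, origin on its axis at the underside of the flange, 20 mm below knob_grip.
- timer: White and black kitchen timer, 65 mm wide, 52 mm high, origin under its centre; to be left alone.
- jar: Spice jar with green lid, 46 mm wide, 106 mm high, origin under its centre; to be left alone.
Mind the look-alikes: they are no part of the job. There is more than one size of the spirit_level; the job needs the larger.

How it is judged:
On the way, in this order (a step that is already met when the one before it is completed fails the run):
1. the spirit level stands on the shelf inside its marks, lengthwise, and has been let go (x of level_mid in the frame of level_mark between -0.022 and 0.022 m and y of level_mid in the frame of level_mark between -0.025 and 0.025 m and z of level_mid in the frame of level_mark between 0.013 and 0.021 m and angle between the x axis of level_mid and the y axis of level_mark, either way round below 0.2 rad and angle between level_mid's own z axis and vertical below 0.1 rad and contact force between each of the arm, the fingers and spirit_level below 0.1 N), for 0.3 s.
2. with the fingers on the knob the shelf end is pressed fully down (value of joint shelf_rise below 0.004 rad and contact force between the fingers and knob above 2 N), for 0.2 s.
At the end, for the whole second after the job is handed in: Fingers still grip the knob (over 2 N), shelf_rise below 0.004 rad, bubble within 4 mm of the middle; the untouched level stands on the shelf within 22 mm across and 25 mm along of the middle of its marks and 0.2 rad of lengthwise (all of step 1 and all of step 2 and value of joint bubble between -0.004 and 0.004 m); the arm keeps its last pose, push and grip.
It fails at once if the timer or the spice jar is pushed away or knocked over (distance of any of timer, jar from where it was at the start of the episode above 0.03 m or angle between any of timer, jar's own z axis and vertical above 0.3 rad).
It also fails if it takes over 69 s, if anything falls off the work surface, if the arm or the gripper's body presses on something with over 40 N, if the wrist force passes 120 N, or if a joint passes its speed limit or range.

## Working session

There is one attempt and no reset: what is moved stays moved. The work goes in short steps, Python scripts to look and compute and a tool call to move; the robot and the scene stay as the last step left them, time stands still between calls to the robot, and variables do not carry over. Pictures are saved under pics/ and viewed, and the job is handed in when it is done.

Besides the shell and the picture viewer there is one more tool, called after "Request:" as a command line: name --pt "numbers of a row" for each row, then --argument value for the rest. send_rows: Moves the arm, as the interface text tells. Its arguments: {"type":"object","properties":{"targets":{"type":"array","items":{"type":"array","items":{"type":"number"}}},"newtons":{"type":"number"}},"required":["targets"]}

```bash
ls; mkdir -p pics
cat > h.py <<'E'
import numpy as np, cv2
from scipy.spatial.transform import Rotation as R
from bench import robot
def snap(name,out):
    s=robot.read_state(); c=robot.read_camera(name)
    cv2.imwrite(f'pics/{out}.png',c['frame'][:,:,::-1]); c['s']=s
    np.save(f'pics/{out}.npy',c,allow_pickle=True); return c
def load(out): return np.load(f'pics/{out}.npy',allow_pickle=True).item()
def Rt(s): 
    q=s['tool_rot']; return R.from_quat([q[1],q[2],q[3],q[0]])
def px(c,u,v,d=None,z=None):
    n=cv2.undistortPoints(np.array([[[u,v]]],float),c['camera_matrix'],c['distortion'])[0,0]
    ray=np.array([n[0],n[1],1.])
    if 'hand_eye' in c:
        H=np.array(c['hand_eye']); Rw=Rt(c['s']).as_matrix(); M=Rw@H[:3,:3]; o=Rw@H[:3,3]+np.array(c['s']['tcp_pos'])
    else:
        Rc=cv2.Rodrigues(np.array(c['rvec']))[0]; M=Rc.T; o=-Rc.T@np.array(c['tvec']).ravel()
    w=M@ray
    if z is not None: return o+w*(z-o[2])/w[2]
    if d is None:
        d=c['depth'][int(round(v)),int(round(u))]
    return o+w*d
def crop(c,out,u0,u1,v0,v1,k):
    cv2.imwrite(f'pics/{out}.png',cv2.resize(c['frame'][v0:v1,u0:u1,::-1],None,fx=k,fy=k,interpolation=cv2.INTER_CUBIC))
E
python3 - <<'E'
from h import *
s=robot.read_state(); print(s)
for n in ['scene','side','wrist']: snap(n,n+'0')
E
```

```text
pics
{'t': 0.0, 'joint_pos': array([ 1.34648645,  0.50833768, -0.237558  ,  1.50113748,  0.12572043,
        1.14893517, -0.15479763]), 'qd': array([-1.91588257e-03,  1.74973164e-03, -6.87859778e-04,  2.61695780e-04,
        6.48372912e-04, -4.53815465e-05,  2.00532854e-03]), 'joint_torque': array([ 2.18564701e-04, -6.20602012e+01, -2.18594290e+00, -2.49658316e+01,
        1.28897990e-02,  1.19852056e-02,  7.62924316e-06]), 'tcp_pos': array([ 0.20218219, -0.59084775,  0.23042935]), 'tool_rot': array([ 0.5747749 ,  0.41148359,  0.57584083, -0.41075833]), 'wrist_force': array([-1.39482068,  0.11817157,  0.88858311]), 'wrist_torque': array([-0.02357441, -0.01190503, -0.01046376]), 'grip_width': 0.08553917559565105}
```

View pics/scene0.png

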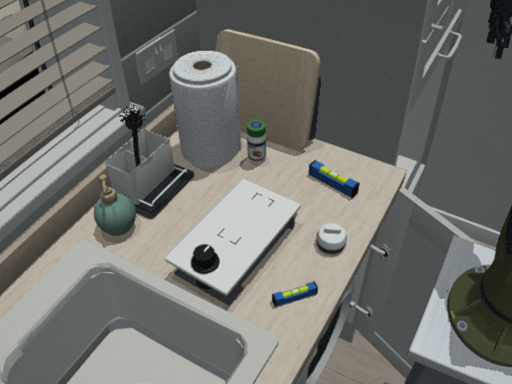

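View pics/side0.png

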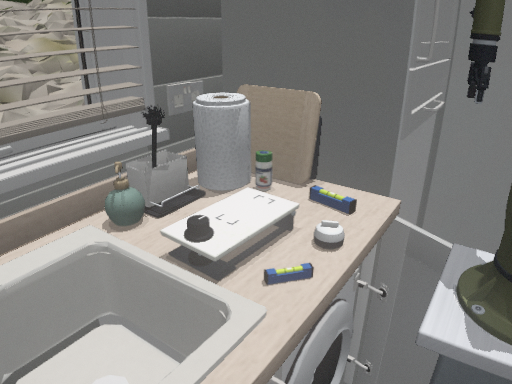

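View pics/wrist0.png

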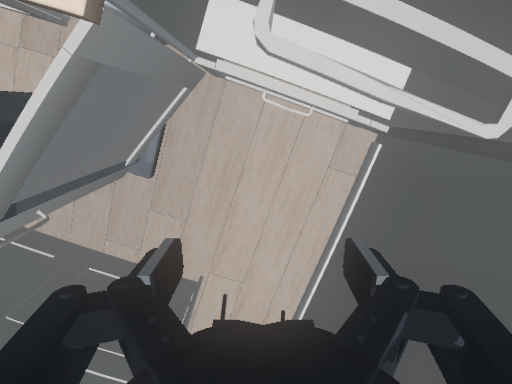

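The scene picture shows two candidates for the level: a blue bar at (333,178) near the wall and a blue bar at (295,293) near the sink. The knob is at (205,259), the marks are at about (247,214), the timer is at (331,237), and the jar is at (257,142). I'll measure both bars.

Run:
```python
from h import *
c=load('scene0'); crop(c,'sc_a',260,410,140,320,4); crop(c,'sc_b',160,310,170,300,5)
c=load('side0'); crop(c,'si_b',160,360,170,290,4)
```

```text
(no output)
```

View pics/sc_a.png

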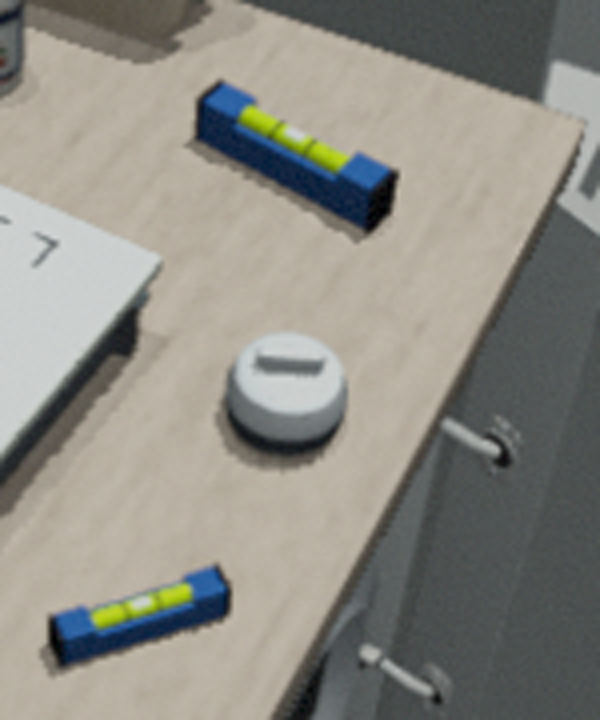

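View pics/sc_b.png

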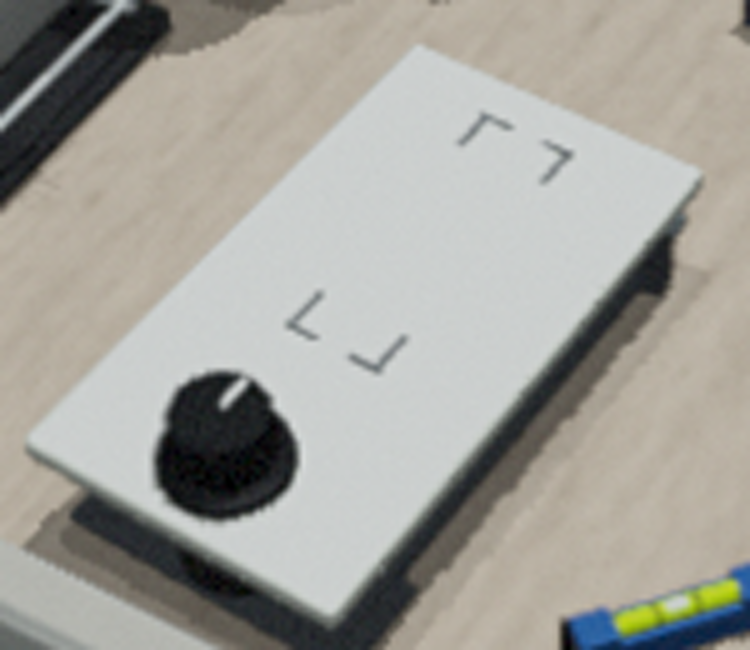

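View pics/si_b.png

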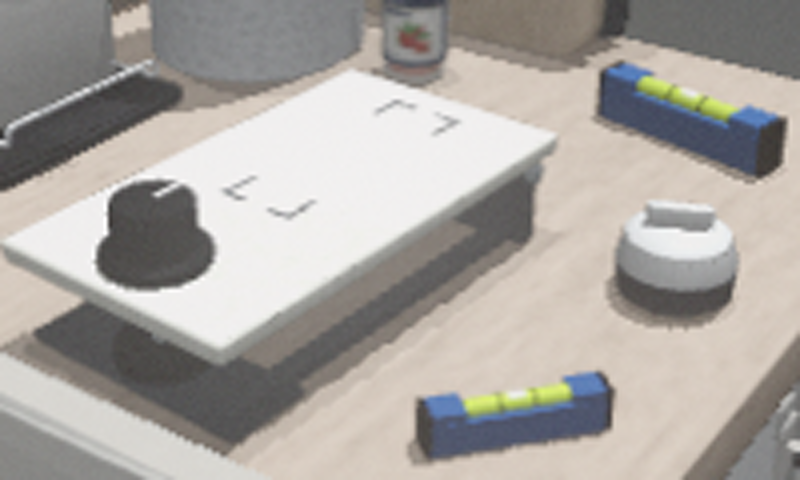

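Run:
```python
from h import *
c=load('scene0'); np.set_printoptions(precision=4,suppress=True)
A=lambda x,y:(260+x/4,140+y/4); B=lambda x,y:(160+x/5,170+y/5)
p=lambda n,uv,z=None: print(n,px(c,*uv,z=z), px(c,*uv))
print('cam',px(c,256,192,d=0))
for n,xy in dict(bigL=(222,85),bigLf=(200,102),bigR=(393,180),bigRf=(365,198),mid=(296,133)).items(): p(n,A(*xy),0.034)
for n,xy in dict(smL=(52,625),smR=(225,575),smLb=(52,612)).items(): p(n,A(*xy),0.026)
for n,xy in dict(m1=(480,113),m2=(575,155),m3=(288,326),m4=(380,373),c1=(418,45),c2=(700,175),c3=(30,445),c4=(333,620),knobtop=(222,405)).items(): p(n,B(*xy),0.062 if n!='knobtop' else .1)
p('timer',A(287,360),.05); p('jar',(257,127),.1)
s=robot.read_state(); print(Rt(s).as_matrix())
```

```text
cam [0.1678 0.6523 0.8123]
bigL [ 0.5111 -0.1932  0.034 ] [ 0.5108 -0.1924  0.0347]
bigLf [ 0.5159 -0.1727  0.034 ] [ 0.5178 -0.177   0.0299]
bigR [ 0.3892 -0.1656  0.034 ] [ 0.3901 -0.1689  0.0309]
bigRf [ 0.3977 -0.1438  0.034 ] [ 0.4011 -0.1555  0.0225]
mid [ 0.4545 -0.1753  0.034 ] [ 0.4541 -0.1742  0.035 ]
smL [0.4177 0.1897 0.026 ] [0.4185 0.1883 0.0237]
smR [0.3586 0.1242 0.026 ] [0.359  0.123  0.0241]
smLb [0.4213 0.1832 0.026 ] [0.4218 0.1823 0.0245]
m1 [ 0.5673 -0.0055  0.062 ] [ 0.5657 -0.0028  0.065 ]
m2 [ 0.5189 -0.0029  0.062 ] [ 0.5185 -0.0021  0.0629]
m3 [0.5732 0.1376 0.062 ] [0.5729 0.1379 0.0626]
m4 [0.5281 0.1403 0.062 ] [0.527  0.1419 0.0644]
c1 [ 0.6134 -0.0297  0.062 ] [ 0.6126 -0.0285  0.0633]
c2 [ 0.4669 -0.0181  0.062 ] [ 0.4682 -0.021   0.0588]
c3 [0.6273 0.2379 0.062 ] [0.6277 0.2375 0.0613]
c4 [0.4818 0.2478 0.062 ] [0.4844 0.2445 0.056 ]
knobtop [0.5529 0.2081 0.1   ] [0.5562 0.2042 0.0939]
timer [0.3824 0.0037 0.05  ] [0.3823 0.0041 0.0504]
jar [ 0.658  -0.1678  0.1   ] [ 0.6537 -0.1605  0.1063]
[[-0.0005  0.9461  0.3238]
 [ 0.0012  0.3238 -0.9461]
 [-1.     -0.0001 -0.0013]]
```

The bar at scene (333,178) is about 128 mm long and the one near the sink is about 90 mm, so the target is the one at (333,178). Next I'll check for obstacles between the arm and the target.

Run:
```python
from h import *
H={}
for n in ['scene0','side0']:
    c=load(n); Rc=cv2.Rodrigues(np.array(c['rvec']))[0]
    v,u=np.mgrid[0:384,0:512]; nn=cv2.undistortPoints(np.stack([u,v],-1).reshape(-1,1,2).astype(float),c['camera_matrix'],c['distortion'])[:,0]
    d=c['depth'].ravel(); P=np.c_[nn*d[:,None],d]; P=P[d>0]; W=(P-np.array(c['tvec']).ravel())@Rc
    for x,y,z in W:
        k=(int(np.floor(x/.05)),int(np.floor(y/.05))); H[k]=max(H.get(k,-9),z)
print('y\\x  '+' '.join(f'{i*5:4d}' for i in range(-2,20)))
for j in range(7,-18,-1): print(f'{j*5:4d} '+' '.join(f'{int(H[(i,j)]*100):4d}' if (i,j) in H else '   .' for i in range(-2,20)))
```

```text
y\x   -10   -5    0    5   10   15   20   25   30   35   40   45   50   55   60   65   70   75   80   85   90   95
  35    .    .    .    .    .    .    .    .    0    1    1    .  -17  -17  -17  -17  -17    1    1   16   33   29
  30    .    .    .    .    .    .    .    .    0    1    1  -17  -17  -17  -17  -17  -10    1    1   17   47   47
  25    .    .    .    .    .    .    .    .    0    1    1    1    1    1    1    1    1    1    1   17   47   47
  20    .    .    .    .    .    .    .    .    0    0    0    6    9    9    6    0    0   14   14   17   52   47
  15    .    0    0    0    0    0    .    .    0    2    2    6    9    9    6    0    0   14   15   17   52   47
  10    .    2    2    1    0    0    .    .    0    2    0    6    6    6    6    0    0   24   24   17   49   49
   5    .    7   20   22    1    0    .    .    0    0    0    6    6    6    6    0    0   25   26   17   47   49
   0    .    .   11   23    1    0    .    .    2    5    4    6    6    6    6    0    0    3   10   17   49   49
  -5    .    .    .   23    1    0    .    .    2    5    4    6 
[... 1189 characters left out ...]
    .    .
 -60    .    .    .    .    .   52   52   48   50   22    .    .    .    .    .    .    .    .    .    .    .    .
 -65    .    .    .    .    .   40   49   21   52   21    .    .    .    .    .    .    .    .    .    .    .    .
 -70    .    .    .    .    .    .   32   21   52   22    .    .    .    .    .    .    .    .    .    .    .    .
 -75    .    .    .    .    .    .    .    .   52   21    .    .    .    .    .    .    .    .    .    .    .    .
 -80    .    .    .    .    .    .    .    .   53   24    .    .    .    .    .    .    .    .    .    .    .    .
 -85    .    .    .    .    .    .    .    .   53   24  -44    .    .    .    .    .    .    .    .    .    .    .
```

Run:
```python
from h import *
H={}
g=.02
for n in ['scene0','side0']:
    c=load(n); Rc=cv2.Rodrigues(np.array(c['rvec']))[0]
    v,u=np.mgrid[0:384,0:512]; nn=cv2.undistortPoints(np.stack([u,v],-1).reshape(-1,1,2).astype(float),c['camera_matrix'],c['distortion'])[:,0]
    d=c['depth'].ravel(); P=np.c_[nn*d[:,None],d]; P=P[d>0]; W=(P-np.array(c['tvec']).ravel())@Rc
    for x,y,z in W:
        if z<-.1: continue
        k=(int(np.floor(x/g)),int(np.floor(y/g))); a=H.setdefault(k,[9,-9]); a[0]=min(a[0],z);a[1]=max(a[1],z)
print('y\\x  '+' '.join(f'{i*2:7d}' for i in range(6,20)))
for j in range(-10,-34,-1): print(f'{j*2:4d} '+' '.join(f'{int(H[(i,j)][0]*100):3d}/{int(H[(i,j)][1]*100):3d}' if (i,j) in H else '      .' for i in range(6,20)))
```

```text
y\x       12      14      16      18      20      22      24      26      28      30      32      34      36      38
 -20       .       .       .       .       .       .       .       .       .  -3/  0   0/  0   0/  0   0/  0   0/  0
 -22  -4/ -4  -9/ -4  -9/ -4  -9/ -4       .       .       .       .       .  -3/  0   0/  0   0/  0   0/  0   0/  0
 -24  -4/ -4  -4/ -4  -9/ -3  -9/ -3  -9/ -4  -9/ -4       .       .       .  -3/  0   0/  0   0/  0   0/  0   0/  0
 -26       .       .  -4/ -4  -4/ -4  -9/ -4  -9/ -4  -9/ -4  -9/ -4       .  -3/  0   0/  0   0/  0   0/  0   0/  0
 -28       .       .       .       .  -4/ -4  -4/ -4  -5/ -4  -9/ -4  -9/ -4  -9/  0   0/  0   0/  0   0/  0   0/  0
 -30       .       .       .       .       .       .       .  -4/ -4  -4/ -4  -9/  0  -9/  0   0/  0   0/  0   0/  0
 -32       .       .       .       .       .       .       .       .       .  -4/  0   0/  0   0/ 49   0/ 49   0/ 49
 -34       .       .       .       .       .       .       .       .       .       .  15/ 49   0/ 49   1/ 35   2/ 39
 -36       .       .       .       .       .   
[... 1124 characters left out ...]
-56       .       .  24/ 51  24/ 52  24/ 52  35/ 51       .       .  20/ 20  20/ 21  15/ 35  21/ 51       .       .
 -58       .       .  35/ 52  29/ 51  30/ 41  33/ 52  37/ 42       .  20/ 20  20/ 21  16/ 39  21/ 45       .       .
 -60       .       .  35/ 52  33/ 33  30/ 35  32/ 51  37/ 49       .       .  20/ 21  15/ 39  15/ 33       .       .
 -62       .       .  40/ 40       .  29/ 34  29/ 35  49/ 49       .  20/ 20  20/ 21  15/ 39  21/ 26       .       .
 -64       .       .       .       .  24/ 29  24/ 34       .       .  20/ 21  20/ 21  16/ 39  21/ 52       .       .
 -66       .       .       .       .       .  27/ 34       .       .  21/ 21  20/ 21  15/ 39  21/ 52       .       .
```

Run:
```python
from h import *
c=load('side0'); crop(c,'si_d',352,512,0,240,2.5)
```

```text
(no output)
```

View pics/si_d.png

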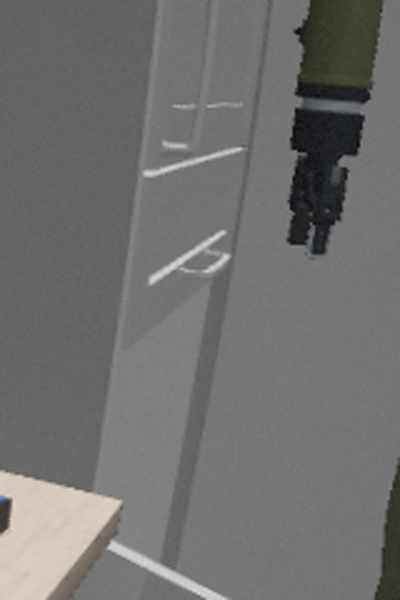

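Request:
send_rows --pt "0 0.004 -0.028 0 0 0 1" --pt "0 0.004 -0.028 0 0 0 1" --pt "0 0.004 -0.028 0 0 0 1" --pt "0 0.004 -0.028 0 0 0 1" --pt "0 0.004 -0.028 0 0 0 1" --pt "0 0.004 -0.028 0 0 0 1" --pt "0 0.004 -0.028 0 0 0 1" --pt "0 0.004 -0.028 0 0 0 1"

```text
t: 0.82
tcp_pos: [0.1579, -0.3626, 0.2263]
tool_rot: [0.573, 0.413, 0.576, -0.411]
wrist_force: [-0.3, -0.0, 0.3]
grip_width: 0.0853
```

Request:
send_rows --pt "0 0.03 -0.015 0 0 0 1" --pt "0 0.032 -0.013 0 0 0 1" --pt "0 0.032 -0.012 0 0 0 1" --pt "0 0.032 -0.01 0 0 0 1" --pt "0 0.0 0.0 0 0 0 1"

```text
t: 1.23
tcp_pos: [0.2603, -0.2657, 0.2267]
tool_rot: [0.571, 0.414, 0.575, -0.413]
wrist_force: [0.4, -0.6, -0.2]
grip_width: 0.0856
```

Request:
send_rows --pt "0 0.03 -0.004 0 0 0 1" --pt "0 0.03 -0.004 0 0 0 1" --pt "0 0.03 -0.004 0 0 0 1" --pt "0 0.03 -0.004 0 0 0 1" --pt "0 0.03 -0.004 0 0 0 1" --pt "0 0.03 -0.004 6.4 0 0 1" --pt "0 0 0 6.4 0 0 1" --pt "0 0 0 6.4 0 0 1" --pt "0 0 0 6.4 0 0 1" --pt "0 0 0 6.4 0 0 1"

```text
t: 2.07
tcp_pos: [0.4318, -0.1795, 0.2246]
tool_rot: [0.43, 0.559, 0.436, -0.559]
wrist_force: [0.3, -0.2, -0.1]
grip_width: 0.0852
```

Run:
```python
from h import *
c=snap('wrist','w1'); s=c['s']; print(s['joint_pos'],s['tcp_pos'],Rt(s).as_matrix().round(4))
```

```text
[ 0.63849132  0.28544583 -0.38394183  1.89934083  0.12090061  0.98639036
 -1.62264213] [ 0.4318421  -0.17953021  0.22464855] [[-0.0049  0.9682 -0.2503]
 [ 0.0064 -0.2502 -0.9682]
 [-1.     -0.0063 -0.005 ]]
```

View pics/w1.png

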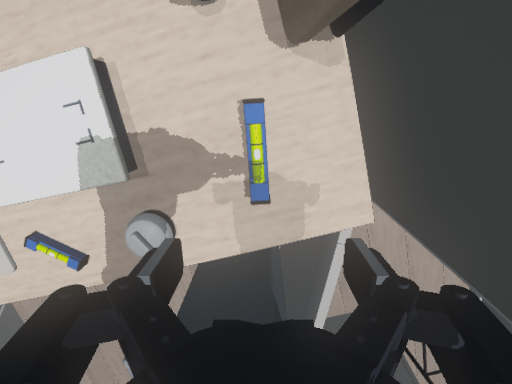

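Run:
```python
from h import *
c=load('w1'); np.set_printoptions(precision=4,suppress=True)
crop(c,'w1c',220,290,90,215,5)
m=cv2.inRange(cv2.cvtColor(c['frame'],cv2.COLOR_RGB2HSV),(100,120,40),(130,255,255))
m[:, :220]=0;m[:,290:]=0; 
m=cv2.morphologyEx(m,cv2.MORPH_CLOSE,np.ones((9,9)))
P=cv2.boxPoints(cv2.minAreaRect(cv2.findNonZero(m))); print(P)
W=np.array([px(c,*p,z=.034) for p in P]);print(W,W.mean(0))
for i in range(4):
  d=W[(i+1)%4]-W[i]; print(np.linalg.norm(d),np.degrees(np.arctan2(d[1],d[0])))
ct=W.mean(0)-c['s']['tcp_pos']; print('tool delta',Rt(c['s']).inv().apply(ct))
```

```text
[[244.1491 103.9607]
 [262.8683 102.8262]
 [268.6999 199.0485]
 [249.9808 200.183 ]]
[[ 0.515  -0.1775  0.034 ]
 [ 0.5108 -0.1988  0.034 ]
 [ 0.3955 -0.1767  0.034 ]
 [ 0.4    -0.1532  0.034 ]] [ 0.4553 -0.1766  0.034 ]
0.021731412422504797 -101.2550737892499
0.11735284427366538 169.11661578905023
0.02388505562267436 79.22518873336558
0.11755881684745408 -11.933286880353082
tool delta [ 0.1905  0.0232 -0.0078]
```

View pics/w1c.png

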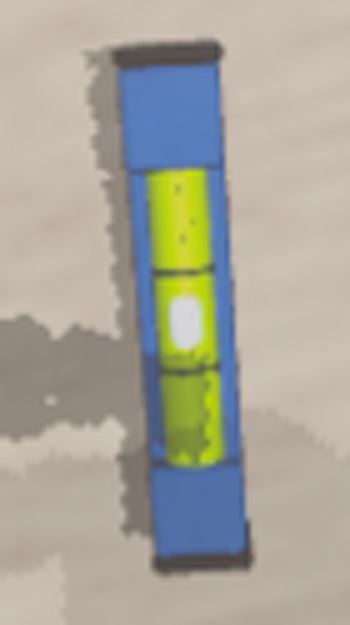

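Request:
send_rows --pt "0.03 0.006 -0.002 -3 0 0 1" --pt "0.034 0.006 -0.002 0 0 0 1" --pt "0.034 0.006 -0.002 0 0 0 1" --pt "0.034 0.005 -0.002 0 0 0 1" --pt "0.034 0 0 0 0 0 1" --pt "0.025 0 0 0 0 0 1" --pt "0.01 0 0 0 0 0 1"

```text
t: 2.7
tcp_pos: [0.461, -0.1783, 0.0199]
tool_rot: [0.452, 0.547, 0.45, -0.542]
wrist_force: [0.2, -0.1, 0.1]
grip_width: 0.0854
```

Run:
```python
from h import *
c=snap('wrist','w2'); s=c['s']; print(s['tcp_pos'],Rt(s).as_matrix().round(4))
```

```text
[ 0.46098783 -0.17834192  0.01987496] [[ 0.0078  0.9823 -0.1874]
 [ 0.002  -0.1874 -0.9823]
 [-1.      0.0073 -0.0034]]
```

View pics/w2.png

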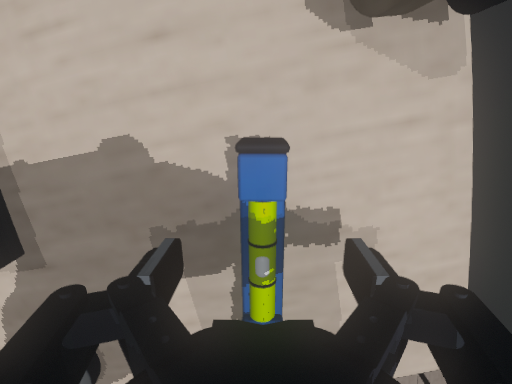

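Run:
```python
from h import *
c=load('w2'); s=c['s']
for uv,z in [((262,266),.034),((263,139),.034),((262,149),.034),((236,146),.034),((289,146),.034),((263,322),.030)]:
    p=px(c,*uv,z=z); print(p.round(4),Rt(s).inv().apply(p-s['tcp_pos']).round(4))
```

```text
[ 0.4551 -0.1765  0.034 ] [-0.0142 -0.0061 -0.0007]
[ 0.5203 -0.1895  0.034 ] [-0.0137  0.0605 -0.0002]
[ 0.5158 -0.1882  0.034 ] [-0.0137  0.0558 -0.0006]
[ 0.5195 -0.1765  0.034 ] [-0.0137  0.0572 -0.0128]
[ 0.5149 -0.2009  0.034 ] [-0.0137  0.0572  0.012 ]
[ 0.4154 -0.1695  0.03  ] [-0.0105 -0.0464 -0.0002]
```

Request:
send_rows --pt "0.008 -0.005 0 0 0 0 1" --pt "0.004 0 0 0 0 0 1" --pt "0 0 0 0 0 0 0" --pt "0 0 0 0 0 0 0" --pt "0 0 0 0 0 0 0" --pt "0 0 0 0 0 0 0" --pt "0 0 0 0 0 0 0" --pt "0 0 0 0 0 0 0" --newtons 45

```text
t: 3.42
tcp_pos: [0.4575, -0.1787, 0.0093]
tool_rot: [0.454, 0.546, 0.451, -0.54]
wrist_force: [-1.5, -0.0, -1.7]
grip_width: 0.0231
```

Request:
send_rows --pt "-0.02 0 0 0 0 0 0" --pt "-0.035 0 0 0 0 0 0" --pt "-0.035 0 0 -3 0 0 0" --pt "-0.035 0 0 -6 0 0 0" --pt "0 0 0 -7 0 0 0" --pt "0 0 0 -7 0 0 0" --pt "0 0 0 -7 0 0 0" --pt "0 0 0 -7 0 0 0" --pt "0 0 0 -7 0 0 0" --pt "0 0 0 -7 0 0 0"

```text
t: 4.25
tcp_pos: [0.4554, -0.1788, 0.1433]
tool_rot: [0.649, 0.288, 0.642, -0.287]
wrist_force: [-0.1, -1.0, -2.2]
grip_width: 0.0231
```

Request:
send_rows --pt "0 0 0 -7 0 0 0" --pt "0 0 0 -7 0 0 0" --pt "0 0 0 -7 0 0 0" --pt "0 0 0 -7 0 0 0" --pt "0 0 0 -7 0 0 0" --pt "0 0 0 -7 0 0 0" --pt "0 0 0 0 0 0 0"

```text
t: 4.83
tcp_pos: [0.4531, -0.1798, 0.144]
tool_rot: [0.71, 0.028, 0.703, -0.031]
wrist_force: [-0.7, -1.0, -1.8]
grip_width: 0.0232
```

```bash
cat > st.py <<'E'
from h import *
np.set_printoptions(precision=4,suppress=True)
s=robot.read_state(); r=Rt(s).as_matrix(); print(s['joint_pos'],s['tcp_pos']); print(r)
print('zang',np.degrees(np.arctan2(r[1,2],r[0,2])),'F',s['wrist_force'],'T',s['wrist_torque'],'t',s['t'])
E
python3 st.py
```

```text
[ 0.9197  0.4977 -0.8698  1.9812  0.4992  0.8784 -0.3006] [ 0.4531 -0.1798  0.144 ]
[[ 0.0083  0.0831  0.9965]
 [-0.0049  0.9965 -0.0831]
 [-1.     -0.0042  0.0087]]
zang -4.764265766378573 F [-0.6583 -0.9865 -1.8269] T [ 0.0352 -0.0023 -0.0451] t 4.8333
```

Request:
send_rows --pt "0 0.02 0.008 -1.7 0 0 0" --pt "0 0.031 0.01 0 0 0 0" --pt "0 0.031 0.01 0 0 0 0" --pt "0 0.031 0.01 0 0 0 0" --pt "0 0.031 0.01 0 0 0 0" --pt "0 0.031 0.01 0 0 0 0" --pt "0 0.031 0.01 0 0 0 0" --pt "0 0.03 0.01 0 0 0 0" --pt "0 0 0 0 0 0 0"

```text
t: 5.58
tcp_pos: [0.5497, 0.055, 0.1419]
tool_rot: [0.708, 0.034, 0.704, -0.038]
wrist_force: [0.3, -0.0, -1.3]
grip_width: 0.0224
```

```bash
python3 st.py
python3 - <<'E'
from h import *
snap('wrist','w3');c=snap('scene','s3')
E
```

```text
[ 0.3673  0.5818 -0.8106  1.818   0.5158  0.9619 -0.7686] [0.5497 0.055  0.1419]
[[ 0.0049  0.1024  0.9947]
 [-0.0056  0.9947 -0.1024]
 [-1.     -0.0051  0.0055]]
zang -5.878446850340471 F [ 0.2601 -0.0316 -1.2605] T [ 0.0241 -0.0431 -0.0214] t 5.5833
```

View pics/w3.png

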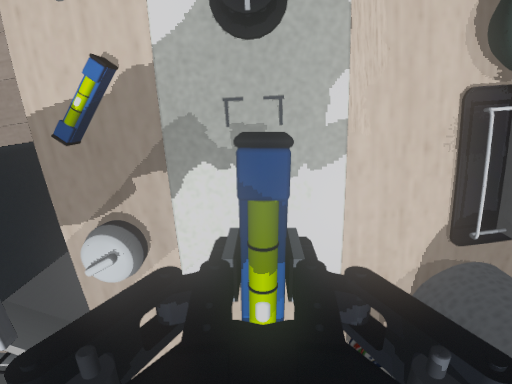

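View pics/s3.png

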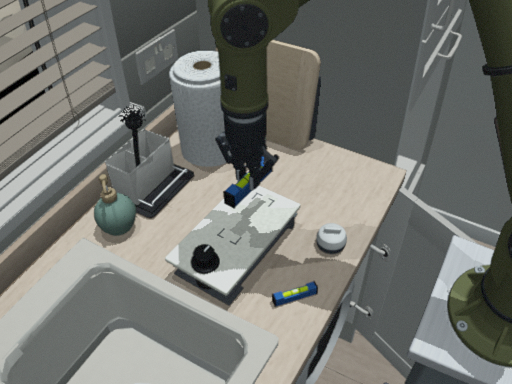

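Run:
```python
from h import *
np.set_printoptions(precision=4,suppress=True)
c=load('w3'); s=c['s']; crop(c,'w3c',140,370,0,160,3)
for uv,z in [((223,99),.062),((283,97),.062),((249,2),.1)]:
    p=px(c,*uv,z=z); print(p,px(c,*uv))
```

```text
[0.5291 0.1384 0.062 ] [0.5293 0.1383 0.0631]
[0.5752 0.1351 0.062 ] [0.5753 0.1351 0.0617]
[0.5568 0.1904 0.1   ] [0.5568 0.1924 0.0942]
```

View pics/w3c.png

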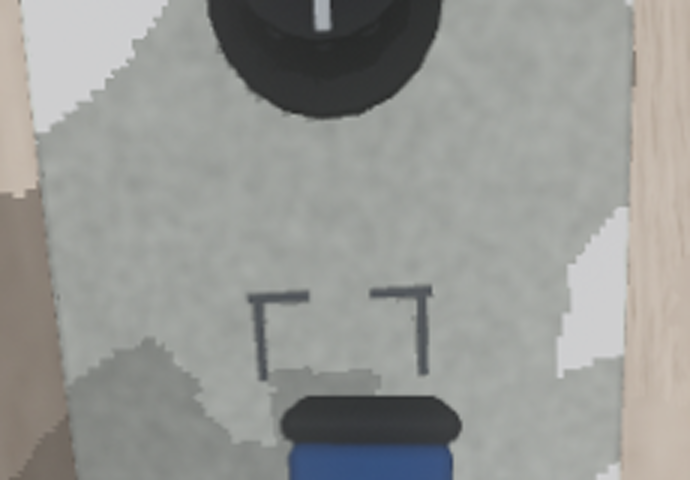

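Request:
send_rows --pt "0 0.005 -0.001 -2.8 0 0 0" --pt "0.02 0.006 -0.002 0 0 0 0" --pt "0.025 0 0 0 0 0 0" --pt "0.015 0 0 0 0 0 0" --pt "0.005 0 0 0 0 0 0" --pt "0 0 0 0 0 0 0"

```text
t: 6.18
tcp_pos: [0.5442, 0.0502, 0.0738]
tool_rot: [0.707, 0.021, 0.706, -0.034]
wrist_force: [0.2, -0.9, -1.8]
grip_width: 0.023
```

```bash
python3 st.py
python3 - <<'E'
from h import *
snap('wrist','w4');c=snap('side','s4');crop(c,'s4c',150,350,120,270,4)
E
```

```text
[ 0.321   0.6582 -0.7441  1.9004  0.6203  0.8326 -0.8358] [0.5442 0.0502 0.0738]
[[ 0.0003  0.0767  0.9971]
 [-0.0181  0.9969 -0.0767]
 [-0.9998 -0.018   0.0017]]
zang -4.397298376219423 F [ 0.221  -0.8607 -1.7582] T [ 0.0829  0.013  -0.0025] t 6.1833
```

View pics/w4.png

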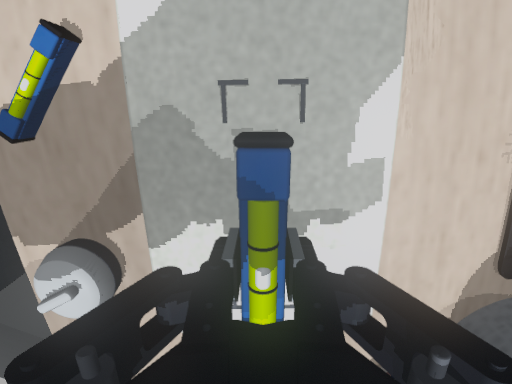

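View pics/s4c.png

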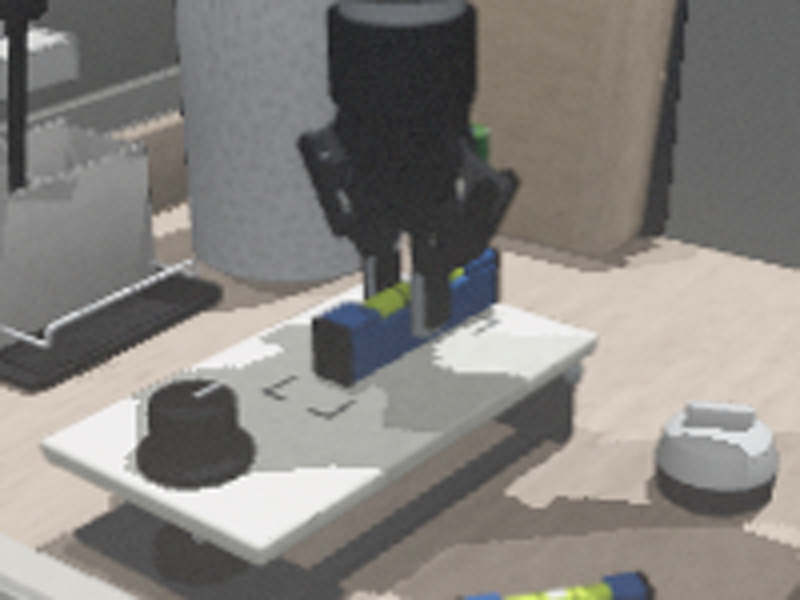

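Request:
send_rows --pt "-0.004 0.006 0.001 -1.3 0 1 0" --pt "0 0.006 0.001 0 0 0 0" --pt "0 0.005 0 0 0 0 0" --pt "0 0 0 0 0 0 0"

```text
t: 6.62
tcp_pos: [0.55, 0.0672, 0.0825]
tool_rot: [0.71, 0.021, 0.704, -0.021]
wrist_force: [0.0, 0.5, -1.8]
grip_width: 0.0231
```

```bash
python3 st.py
```

```text
[ 0.3138  0.6558 -0.7652  1.8813  0.6055  0.843  -0.8236] [0.55   0.0672 0.0825]
[[ 0.0081  0.0587  0.9982]
 [-0.0002  0.9983 -0.0587]
 [-1.      0.0003  0.0081]]
zang -3.3661959407599156 F [ 0.0083  0.4563 -1.824 ] T [ 0.0116  0.0372 -0.0033] t 6.6167
```

Request:
send_rows --pt "0.004 0 -0.002 0 0.45 0 0" --pt "0.004 0 0 0 0 0 0" --pt "0.002 0 0 0 0 0 0" --pt "0 0 0 0 0 0 0"

```text
t: 6.95
tcp_pos: [0.5482, 0.0678, 0.0724]
tool_rot: [0.707, 0.021, 0.706, -0.021]
wrist_force: [0.2, -0.1, -2.3]
grip_width: 0.0232
```

```bash
python3 st.py
python3 - <<'E'
from h import *
snap('wrist','w5');c=snap('side','s5');crop(c,'s5c',150,350,120,270,4)
E
```

```text
[ 0.3049  0.6695 -0.7548  1.8886  0.6156  0.8304 -0.8344] [0.5482 0.0678 0.0724]
[[ 0.0012  0.059   0.9983]
 [-0.0009  0.9983 -0.059 ]
 [-1.     -0.0008  0.0012]]
zang -3.382699925478437 F [ 0.1678 -0.1429 -2.3341] T [-0.048  -0.0128  0.0366] t 6.95
```

View pics/s5c.png

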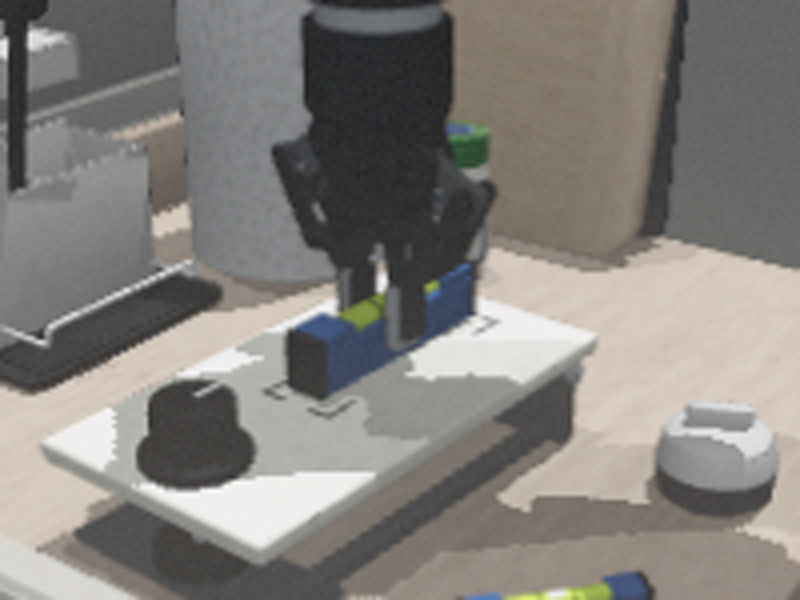

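Request:
send_rows --pt "0.0025 0 0 0 0 0 0" --pt "0 0 0 0 0 0 0"

```text
t: 7.22
tcp_pos: [0.5488, 0.0679, 0.0705]
tool_rot: [0.708, 0.021, 0.706, -0.021]
wrist_force: [-0.4, 0.0, 1.9]
grip_width: 0.0231
```

Request:
send_rows --pt "0.002 0 0 0 0 0 0" --pt "0 0 0 0 0 0 0"

```text
t: 7.38
tcp_pos: [0.5492, 0.0681, 0.0701]
tool_rot: [0.708, 0.021, 0.705, -0.022]
wrist_force: [-2.0, -2.4, 6.3]
grip_width: 0.023
```

Request:
send_rows --pt "-0.0005 0 0 0 0 0 0.5" --pt "0 0 0 0 0 0 0.7" --pt "0 0 0 0 0 0 0.7" --pt "0 0 0 0 0 0 0.7" --pt "-0.02 0 0 0 0 0 0.7" --pt "-0.03 0 0 0 0 0 0.7" --pt "-0.03 0 0 0 0 0 1" --pt "-0.03 0 0 0 0 0 1" --pt "0 0 0 0 0 0 1"

```text
t: 8.13
tcp_pos: [0.5477, 0.0685, 0.1829]
tool_rot: [0.706, 0.021, 0.707, -0.021]
wrist_force: [0.7, 1.0, -0.2]
grip_width: 0.0853
```

```bash
python3 st.py
python3 - <<'E'
from h import *
c=snap('wrist','w6')
E
```

```text
[ 0.3787  0.5449 -0.8593  1.7611  0.468   1.0548 -0.7064] [0.5477 0.0685 0.1829]
[[-0.001   0.0589  0.9983]
 [-0.0002  0.9983 -0.0589]
 [-1.     -0.0002 -0.001 ]]
zang -3.3747278584151443 F [ 0.6656  1.0265 -0.2488] T [ 0.0381 -0.0741 -0.0062] t 8.1333
```

View pics/w6.png

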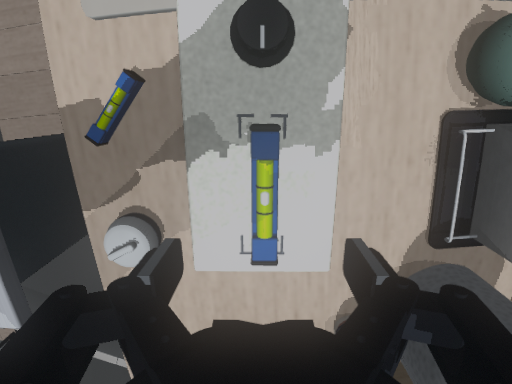

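Run:
```python
from h import *
np.set_printoptions(precision=4,suppress=True)
c=load('w6'); crop(c,'w6c',170,350,0,280,2.8)
s=c['s']
M=[px(c,*uv,z=.0625) for uv in [(239,115),(286,115),(241,253),(283,253)]]; print(np.array(M),np.mean(M,0))
L=[px(c,*uv,z=.0965) for uv in [(265,125),(265,261)]]; print(np.array(L),np.mean(L,0))
k=px(c,262.5,31,z=.106); print('knob',k, px(c,262,25),px(c,215,190),px(c,265,140))
m=np.mean(M,0); print('knob exp',m+.14*np.array([.058,.998,0]))
# depth fit of shelf plane
P=np.array([px(c,u,v) for u in range(195,325,6) for v in list(range(130,250,6)) if not 235<u<292]); 
A=np.c_[P[:,:2],np.ones(len(P))]; q=np.linalg.lstsq(A,P[:,2],rcond=None)[0]; print(q, (A@q-P[:,2]).std())
```

```text
[[ 0.5308  0.1382  0.0625]
 [ 0.5742  0.1357  0.0625]
 [ 0.5211 -0.0038  0.0625]
 [ 0.566  -0.0064  0.0625]] [0.548  0.0659 0.0625]
[[0.5542 0.1294 0.0965]
 [0.5471 0.0051 0.0965]] [0.5506 0.0672 0.0965]
knob [0.5562 0.1969 0.106 ] [0.5562 0.204  0.0947] [0.5009 0.0675 0.0619] [0.5535 0.1172 0.0956]
knob exp [0.5562 0.2056 0.0625]
[ 0.0005 -0.0024  0.0623] 0.0006756488092687817
```

View pics/w6c.png

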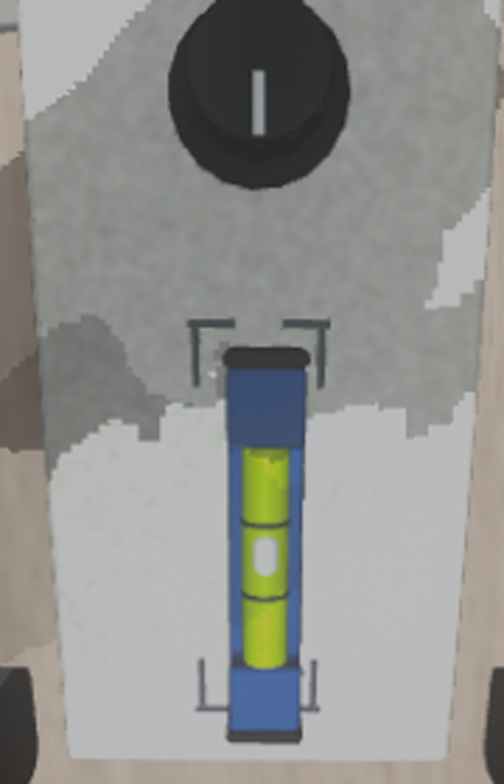

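Request:
send_rows --pt "0 0.027 0 0 0 0 1" --pt "0 0.0275 0 0 0 0 1" --pt "0 0.0275 0 0 0 0 1" --pt "0 0.0275 0 0 0 0 1" --pt "0 0.0275 0 -7 0 0 1" --pt "0 0 0 -7 0 0 1" --pt "0 0 0 -7 0 0 1" --pt "0 0 0 -7 0 0 1" --pt "0 0 0 -7 0 0 1" --pt "0 0 0 0 0 0 1"

```text
t: 9.02
tcp_pos: [0.5528, 0.207, 0.1687]
tool_rot: [0.675, -0.195, 0.685, 0.193]
wrist_force: [0.5, -0.3, -0.3]
grip_width: 0.0855
```

```bash
python3 st.py
python3 - <<'E'
from h import *
c=snap('scene','s7');crop(c,'s7c',130,310,120,300,3); c=snap('side','d7'); crop(c,'d7c',130,330,120,270,4)
E
```

```text
[ 0.1704  0.6715 -0.9859  1.6655  0.5998  1.1554 -0.4212] [0.5528 0.207  0.1687]
[[-0.0131 -0.5273  0.8496]
 [-0.0077  0.8497  0.5272]
 [-0.9999  0.0004 -0.0152]]
zang 31.82380260356023 F [ 0.5376 -0.2507 -0.2701] T [-0.0142 -0.012  -0.024 ] t 9.0167
```

View pics/s7c.png

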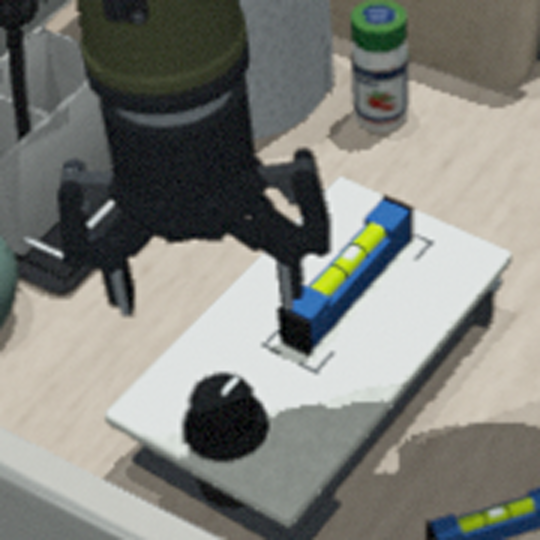

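View pics/d7c.png

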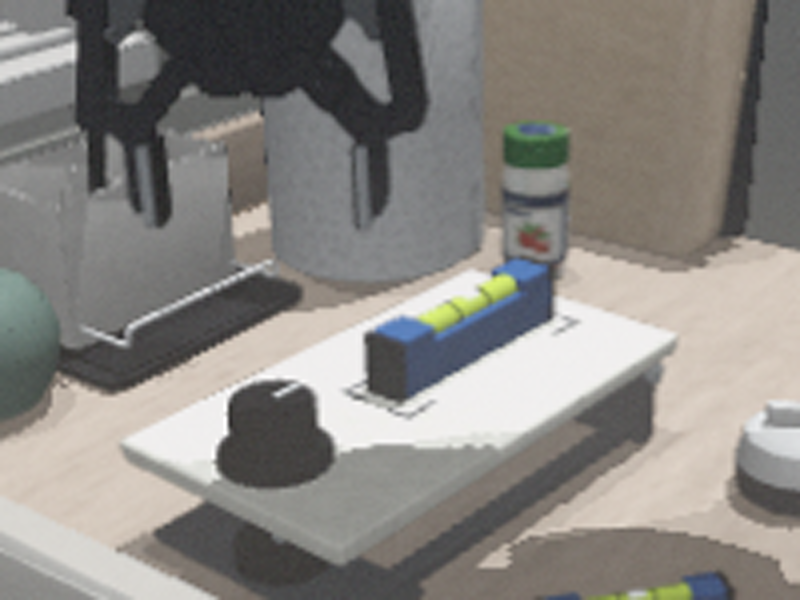

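Run:
```python
from h import *
np.set_printoptions(precision=4,suppress=True)
for n,uv in [('s7',(130+222/3,120+400/3)),('d7',(130+272/4,120+395/4))]:
    c=load(n); o=px(c,*uv,d=0); a=px(c,*uv,z=.094); print(n,a,px(c,*uv)); 
    for z in [.062]: pass
c=load('s7'); print(px(c,130+225/3,120+425/3,z=.068))
```

```text
s7 [0.5536 0.2093 0.094 ] [0.554  0.2089 0.0933]
d7 [0.5555 0.2047 0.094 ] [0.5532 0.207  0.0957]
[0.5545 0.2091 0.068 ]
```

Request:
send_rows --pt "0.02 -0.001 0.001 0 -0.87 0 1" --pt "0.03 -0.001 0 0 0 0 1" --pt "0.025 0 0 0 0 0 1" --pt "0.012 0 0 0 0 0 1" --pt "0.004 0 0 0 0 0 1" --pt "0 0 0 0 0 0 1"

```text
t: 9.62
tcp_pos: [0.5556, 0.2046, 0.0746]
tool_rot: [0.684, -0.183, 0.682, 0.182]
wrist_force: [-0.7, -0.3, 0.2]
grip_width: 0.0855
```

```bash
python3 st.py
python3 - <<'E'
from h import *
c=snap('scene','s8');crop(c,'s8c',130,310,120,300,3); c=snap('wrist','w8')
E
```

```text
[ 0.1299  0.7613 -0.8964  1.7806  0.7193  0.9602 -0.5477] [0.5556 0.2046 0.0746]
[[ 0.0026 -0.4988  0.8667]
 [ 0.0004  0.8667  0.4988]
 [-1.     -0.001   0.0024]]
zang 29.920106933658577 F [-0.7286 -0.3199  0.2465] T [ 0.0194  0.0126 -0.0272] t 9.6167
```

View pics/s8c.png

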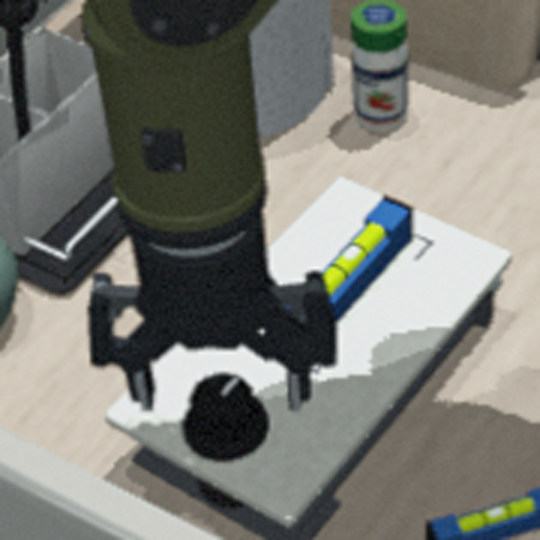

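View pics/w8.png

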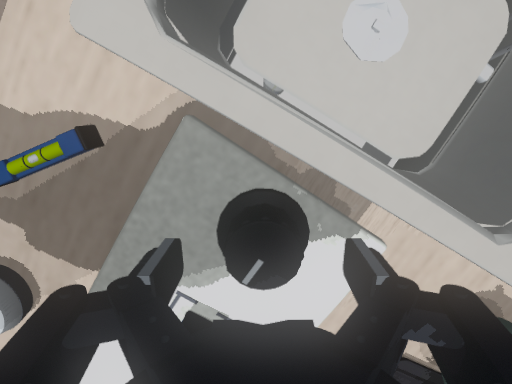

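Request:
send_rows --pt "0 0 0 0 0 0 0" --pt "0 0 0 0 0 0 0" --pt "0 0 0 0 0 0 0" --pt "0 0 0 0 0 0 0" --pt "0 0 0 0 0 0 0" --pt "0 0 0 0 0 0 0" --newtons 50

```text
t: 10.22
tcp_pos: [0.5578, 0.2066, 0.0807]
tool_rot: [0.687, -0.182, 0.679, 0.182]
wrist_force: [-0.8, 0.9, -3.1]
grip_width: 0.038
```

```bash
python3 st.py
```

```text
[ 0.1312  0.7536 -0.9008  1.7756  0.7159  0.9633 -0.546 ] [0.5578 0.2066 0.0807]
[[ 0.0101 -0.4979  0.8672]
 [ 0.0034  0.8672  0.4979]
 [-0.9999 -0.0021  0.0105]]
zang 29.861360146946165 F [-0.8152  0.8619 -3.0767] T [0.1669 0.1431 0.08  ] t 10.2167
```

Request:
send_rows --pt "0.003 0 0 0 0 0 0" --pt "0.003 0 0 0 0 0 0"

```text
t: 10.38
tcp_pos: [0.5581, 0.2073, 0.0757]
tool_rot: [0.688, -0.182, 0.679, 0.183]
wrist_force: [-2.3, -1.0, 9.1]
grip_width: 0.038
```

Request:
send_rows --pt "0.003 0 0 0 0 0 0" --pt "0.003 0 0 0 0 0 0"

```text
t: 10.55
tcp_pos: [0.5612, 0.2075, 0.0741]
tool_rot: [0.69, -0.182, 0.676, 0.181]
wrist_force: [-3.1, -8.0, 35.3]
grip_width: 0.0376
```

Request:
send_rows --pt "0 0 0 0 0 0 0"

```text
t: 10.63
tcp_pos: [0.5622, 0.207, 0.076]
tool_rot: [0.691, -0.183, 0.676, 0.18]
wrist_force: [-2.7, -0.8, 4.6]
grip_width: 0.0379
```

Request:
send_rows --pt "0 0 0 0 0 0 0" --pt "0 0 0 0 0 0 0"

```text
t: 10.8
tcp_pos: [0.5621, 0.2067, 0.0774]
tool_rot: [0.692, -0.183, 0.675, 0.179]
wrist_force: [-3.1, -0.3, 3.6]
grip_width: 0.038
```

```bash
python3 st.py
python3 - <<'E'
from h import *
c=snap('scene','s9');crop(c,'s9c',130,310,120,300,3); c=snap('side','d9'); crop(c,'d9c',150,330,120,270,4)
E
```

```text
[ 0.1237  0.7547 -0.8905  1.779   0.7318  0.95   -0.5597] [0.5621 0.2067 0.0774]
[[ 0.0235 -0.4955  0.8683]
 [ 0.0004  0.8685  0.4956]
 [-0.9997 -0.0113  0.0207]]
zang 29.71657399040468 F [-3.1208 -0.3135  3.6443] T [-0.2437  0.8397  0.0476] t 10.8
```

View pics/s9c.png

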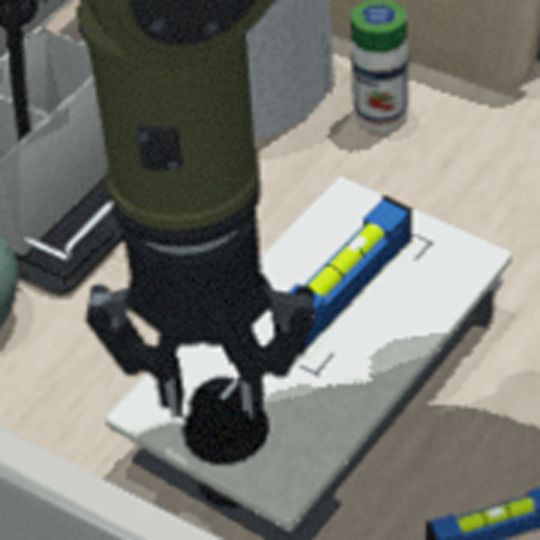

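View pics/d9c.png

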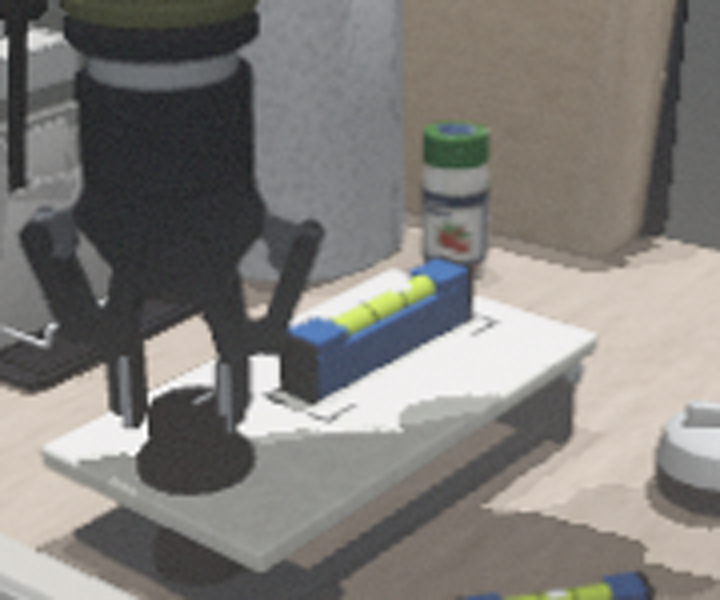

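Request:
send_rows --pt "0.002 0 -0.001 0 0.4 0.2 0" --pt "0.002 0 -0.001 0 0.4 0.2 0"

```text
t: 11.07
tcp_pos: [0.561, 0.2072, 0.0748]
tool_rot: [0.687, -0.182, 0.68, 0.181]
wrist_force: [-1.8, -2.9, 23.2]
grip_width: 0.0378
```

```bash
python3 st.py
```

```text
[ 0.1246  0.7638 -0.8933  1.7716  0.7252  0.9594 -0.5511] [0.561  0.2072 0.0748]
[[ 0.0107 -0.4972  0.8675]
 [ 0.0013  0.8676  0.4973]
 [-0.9999 -0.0042  0.0099]]
zang 29.820147373844787 F [-1.819  -2.8985 23.1739] T [-0.9507  0.5427  0.151 ] t 11.0667
```

Request:
send_rows --pt "0.001 0 0 0 0.3 0.2 0" --pt "0.001 0 0 0 0 0 0" --pt "0.001 0 0 0 0 0 0" --pt "0.001 0 0 0 0 0 0" --pt "0.001 0 0 0 0 0 0"

```text
t: 11.48
tcp_pos: [0.5637, 0.207, 0.0753]
tool_rot: [0.687, -0.182, 0.68, 0.18]
wrist_force: [-3.9, -3.2, 14.1]
grip_width: 0.0378
```

```bash
python3 st.py
cat > bub.py <<'E'
import sys
from h import *
n=sys.argv[1]
c=snap('scene','s'+n); d=snap('side','d'+n)
a=cv2.resize(c['frame'][180:250,215:275,::-1],None,fx=6,fy=6,interpolation=cv2.INTER_CUBIC)
b=cv2.resize(d['frame'][170:240,210:275,::-1],None,fx=6,fy=6,interpolation=cv2.INTER_CUBIC)
cv2.imwrite(f'pics/b{n}.png',np.hstack([a,b]))
E
python3 bub.py 10
```

```text
[ 0.1233  0.7656 -0.8917  1.7643  0.725   0.9646 -0.5493] [0.5637 0.207  0.0753]
[[ 0.0111 -0.4954  0.8686]
 [-0.0007  0.8686  0.4954]
 [-0.9999 -0.0061  0.0093]]
zang 29.699282924573108 F [-3.9019 -3.206  14.0685] T [-0.8543  1.0245 -0.0971] t 11.4833
```

View pics/b10.png

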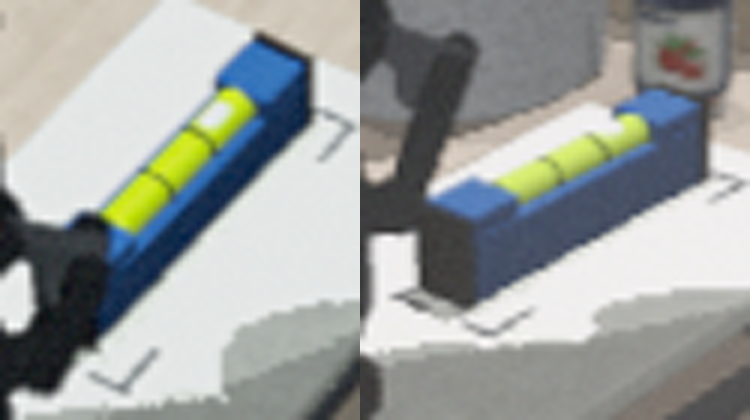

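Request:
send_rows --pt "0.001 0 -0.0015 4 0 0 0" --pt "0.001 0 -0.0015 5 0 0 0" --pt "0.001 0 -0.001 5 0 0 0"

```text
t: 11.83
tcp_pos: [0.5631, 0.207, 0.0764]
tool_rot: [0.707, -0.095, 0.694, 0.095]
wrist_force: [-2.0, -3.6, 15.9]
grip_width: 0.0379
```

```bash
python3 st.py
```

```text
[ 0.0939  0.7374 -0.8284  1.7735  0.6827  0.923  -0.7622] [0.5631 0.207  0.0764]
[[ 0.0189 -0.2659  0.9638]
 [ 0.0019  0.964   0.266 ]
 [-0.9998 -0.0032  0.0188]]
zang 15.426911758460564 F [-2.0129 -3.591  15.8915] T [-0.8784  0.7394  0.2152] t 11.8333
```

Request:
send_rows --pt "0.001 0 -0.001 6 0.4 0 0" --pt "0.001 0 -0.001 6 0.4 0 0" --pt "0.001 0 -0.001 6 0.3 0 0" --pt "0.001 0 -0.001 6 0.2 0 0"

```text
t: 12.17
tcp_pos: [0.564, 0.2066, 0.0785]
tool_rot: [0.708, 0.06, 0.702, -0.059]
wrist_force: [-1.8, -2.5, 16.0]
grip_width: 0.0383
```

```bash
python3 st.py; python3 bub.py 11
```

```text
[ 0.0359  0.7058 -0.7167  1.76    0.5857  0.8929 -1.1092] [0.564  0.2066 0.0785]
[[ 0.0087  0.1679  0.9858]
 [-0.0005  0.9858 -0.1679]
 [-1.      0.001   0.0086]]
zang -9.665403758340954 F [-1.7503 -2.4749 16.0111] T [-0.8976  0.4353  0.3044] t 12.1667
```

View pics/b11.png

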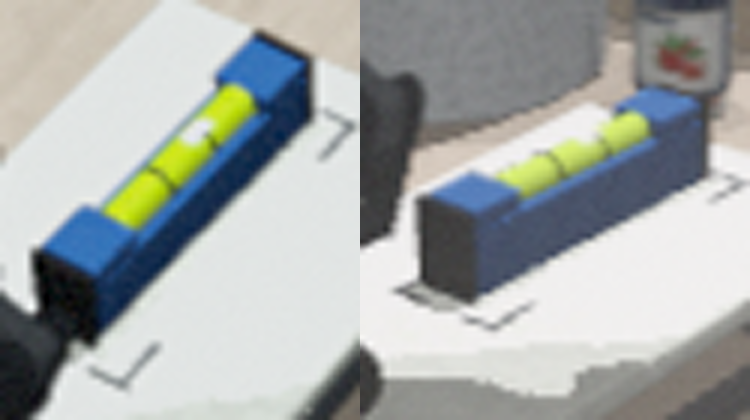

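Request:
send_rows --pt "0.001 0 -0.001 6 0.2 0 0" --pt "0.001 0 -0.001 6 0.2 0 0" --pt "0.001 0 -0.0005 4 0 0 0" --pt "0.001 0 -0.0005 0 0 0 0" --pt "0.001 0 -0.0005 0 0 0 0" --pt "0.001 0 -0.0005 0 0 0 0" --pt "0.001 0 -0.0005 0 0 0 0" --pt "0.001 0 -0.0005 0 0 0 0" --pt "0.001 0 -0.0005 0 0 0 0" --pt "0.001 0 -0.0005 0 0 0 0"

```text
t: 13.1
tcp_pos: [0.5653, 0.2061, 0.0801]
tool_rot: [0.696, 0.162, 0.68, -0.163]
wrist_force: [-3.7, -2.5, 13.5]
grip_width: 0.0378
```

```bash
python3 st.py; python3 bub.py 12
```

```text
[-0.0149  0.6783 -0.6296  1.7665  0.5341  0.8556 -1.3577] [0.5653 0.2061 0.0801]
[[ 0.0217  0.4468  0.8944]
 [-0.0059  0.8946 -0.4468]
 [-0.9997  0.0044  0.022 ]]
zang -26.545260350838614 F [-3.6535 -2.4611 13.5197] T [-0.6035  0.959   0.0097] t 13.1
```

View pics/b12.png

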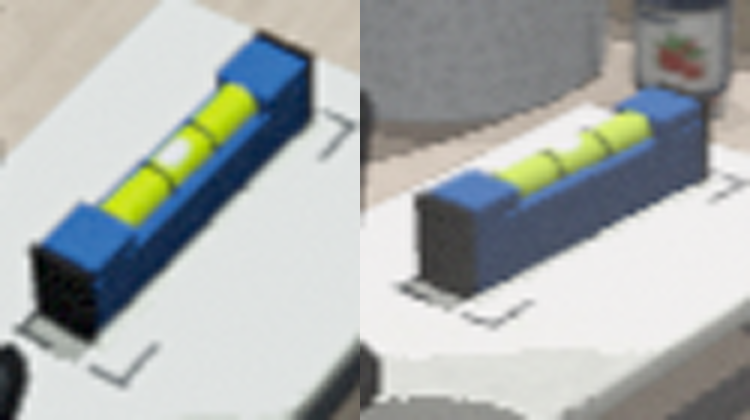

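Request:
send_rows --pt "0.001 0 -0.0005 0 0.3 0 0" --pt "0.001 0 -0.0005 0 0.3 0 0" --pt "0.001 0 -0.0005 0 0.3 0 0" --pt "0.001 0 -0.0005 0 0 0 0" --pt "0.001 0 -0.0005 0 0 0 0" --pt "0.001 0 -0.0005 0 0 0 0"

```text
t: 13.7
tcp_pos: [0.5656, 0.2061, 0.0801]
tool_rot: [0.694, 0.163, 0.683, -0.162]
wrist_force: [-4.2, -3.4, 14.0]
grip_width: 0.038
```

```bash
python3 st.py; python3 bub.py 13
python3 - <<'E'
from h import *
a=load('s13')['frame'][190:225,225:262,::-1]; cv2.imwrite('pics/z13.png',cv2.resize(a,None,fx=16,fy=16,interpolation=cv2.INTER_CUBIC))
a=load('d13')['frame'][185:207,230:262,::-1]; cv2.imwrite('pics/y13.png',cv2.resize(a,None,fx=20,fy=20,interpolation=cv2.INTER_CUBIC))
E
```

```text
[-0.0098  0.6814 -0.6338  1.7617  0.5286  0.8606 -1.3506] [0.5656 0.2061 0.0801]
[[ 0.0159  0.4469  0.8944]
 [-0.0024  0.8946 -0.447 ]
 [-0.9999  0.005   0.0153]]
zang -26.55211177987008 F [-4.2043 -3.4111 13.9761] T [-0.6386  0.9362  0.0057] t 13.7
```

View pics/z13.png

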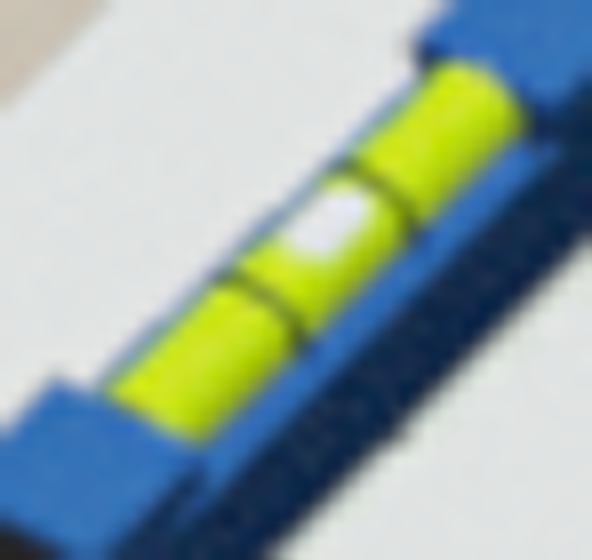

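View pics/y13.png

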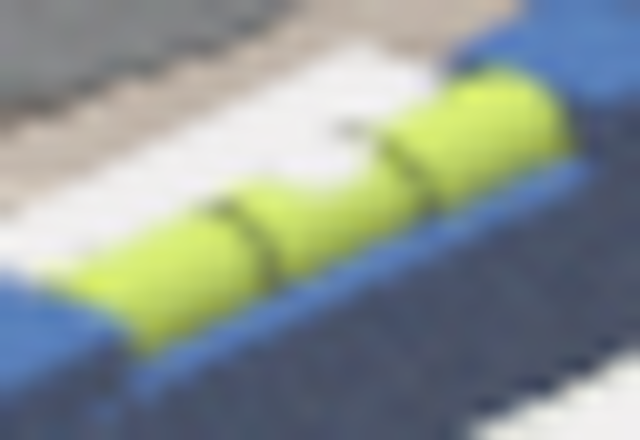

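Request:
send_rows --pt "0.001 -0.0005 -0.0015 5 0.3 0 0" --pt "0.001 -0.0005 -0.0015 5 0.3 0 0" --pt "0.001 -0.0005 -0.0015 0 0.2 0 0" --pt "0.001 -0.0005 -0.001 0 0 0 0" --pt "0.001 0 -0.001 0 0 0 0" --pt "0.001 0 -0.001 0 0 0 0" --pt "0.001 0 -0.001 0 0 0 0" --pt "0.001 0 -0.001 0 0 0 0" --pt "0.001 0 -0.001 0 0 0 0" --pt "0.001 0 -0.001 0 0 0 0"

```text
t: 14.63
tcp_pos: [0.5639, 0.206, 0.0811]
tool_rot: [0.679, 0.227, 0.661, -0.223]
wrist_force: [-2.0, -4.3, 13.3]
grip_width: 0.0379
```

```bash
python3 st.py; python3 bub.py 14
python3 - <<'E'
from h import *
a=load('s14')['frame'][190:225,225:262,::-1]; cv2.imwrite('pics/z14.png',cv2.resize(a,None,fx=16,fy=16,interpolation=cv2.INTER_CUBIC))
c=load('s14'); crop(c,'s14c',130,310,120,300,3);c=load('d14'); crop(c,'d14c',130,330,130,270,4)
E
```

```text
[-0.0426  0.662  -0.579   1.7744  0.4955  0.831  -1.5083] [0.5639 0.206  0.0811]
[[ 0.0259  0.6032  0.7971]
 [-0.0035  0.7975 -0.6034]
 [-0.9997  0.0129  0.0227]]
zang -37.12237483736977 F [-2.0368 -4.2768 13.3374] T [-0.7203  0.7274  0.1017] t 14.6333
```

View pics/z14.png

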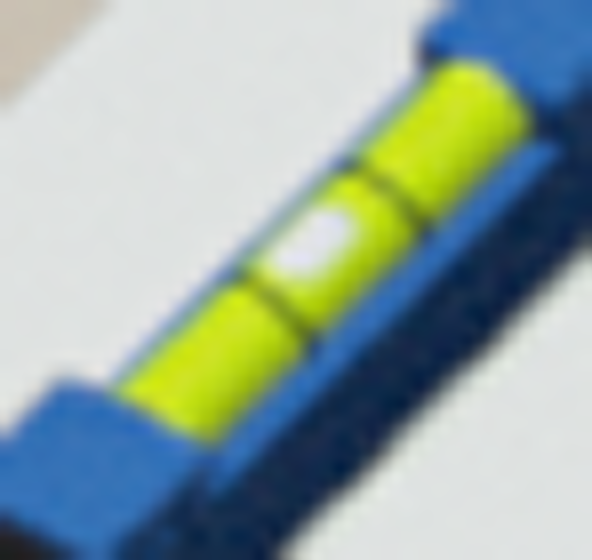

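View pics/d14c.png

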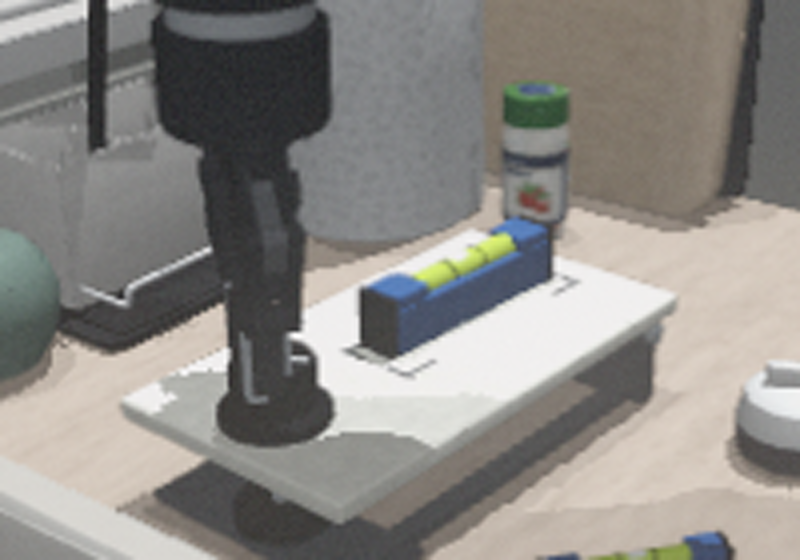

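```bash
cat > an.py <<'E'
import sys
from h import *
from scipy.ndimage import map_coordinates
# scene px of vial axis line through bubble centre, rotated strip
for n in sys.argv[1:]:
    c=load('s'+n); f=c['frame'].astype(float)
    # direction along level from marks geometry: project 3D line at top of vial
    def proj(p): return cv2.projectPoints(np.array([p],float),np.array(c['rvec']),np.array(c['tvec']),c['camera_matrix'],c['distortion'])[0].ravel()
    m=np.array([.5498,.0665]); ax=np.array([.058,.998])
    S=np.arange(-.03,.0301,.0005); lat=np.array([-.006,-.004,-.002,0,.002,.004])
    g=np.array([[proj([*(m+ax*s+np.array([ax[1],-ax[0]])*l),.0945]) for s in S] for l in lat])
    out=[]
    im=np.stack([map_coordinates(f[:,:,k],[g[...,1],g[...,0]],order=1) for k in range(3)],-1)
    cv2.imwrite(f'pics/strip{n}.png',cv2.resize(im[:,:,::-1].astype(np.uint8),None,fx=6,fy=25,interpolation=cv2.INTER_NEAREST))
    for i,l in enumerate(lat):
        B=im[i,:,2]; V=im[i,:,0]
        w=np.clip(B-100,0,None); 
        d=[S[j] for j in range(1,len(S)-1) if V[j]<V[j-1] and V[j]<=V[j+1] and V[j]<150]
        print(n,l,'bub',(w*S).sum()/max(w.sum(),1),w.sum().round(),'dark',np.round(d,4))
E
python3 an.py 13 14
```

```text
13 -0.006 bub 0.020303623324117094 1268.0 dark [-0.028  -0.024  -0.021  -0.017  -0.0095 -0.0035  0.      0.0065  0.014
  0.0205  0.024   0.0275]
13 -0.004 bub 0.0 0.0 dark [-0.011  -0.001   0.004   0.006   0.014   0.0205  0.023   0.027 ]
13 -0.002 bub 0.0 0.0 dark [-0.013   0.0115]
13 0.0 bub -0.004551035946550672 628.0 dark [-0.0135  0.011 ]
13 0.002 bub -0.0051663386191416 2566.0 dark [-0.0145]
13 0.004 bub -0.005259310883851195 3189.0 dark [-0.014  0.01 ]
14 -0.006 bub 0.02616675287514665 186.0 dark [-0.028  -0.0245 -0.021  -0.0175 -0.0115 -0.0035  0.0015  0.0065  0.0135
  0.02    0.026   0.0295]
14 -0.004 bub 0.0 0.0 dark [-0.0115  0.012   0.0195  0.0235  0.027   0.0295]
14 -0.002 bub 0.0 0.0 dark [-0.0135  0.0115]
14 0.0 bub -0.000887880232538481 904.0 dark [0.011]
14 0.002 bub -0.001109819256059625 2576.0 dark [-0.0145  0.0095]
14 0.004 bub -0.0011716358846113862 3154.0 dark []
```

Request:
send_rows --pt "0.0013 0 -0.001 -3 0.2 0 0" --pt "0.0013 0 -0.001 0 0.2 0 0" --pt "0.0013 0 -0.001 0 0.2 0 0" --pt "0.0013 0 -0.001 0 0 0 0" --pt "0.0013 0 -0.001 0 0 0 0" --pt "0.0013 0 -0.001 0 0 0 0" --pt "0.0013 0 -0.001 0 0 0 0" --pt "0.0013 0 -0.001 0 0 0 0" --pt "0.0013 0 -0.001 0 0 0 0" --pt "0.0013 0 -0.001 0 0 0 0"

```text
t: 15.57
tcp_pos: [0.5644, 0.2061, 0.0807]
tool_rot: [0.689, 0.21, 0.662, -0.207]
wrist_force: [-3.4, -4.6, 15.2]
grip_width: 0.0379
```

```bash
python3 st.py; python3 bub.py 15; python3 an.py 15|tail -3; for i in 1 2 3 4 5 6 7 8; do python3 bub.py 16;done; python3 an.py 16|tail -3;python3 st.py|tail -1; python3 bub.py 17
```

```text
[-0.0427  0.6599 -0.5851  1.7841  0.5177  0.8214 -1.4813] [0.5644 0.2061 0.0807]
[[ 0.0387  0.5624  0.826 ]
 [-0.0071  0.8267 -0.5626]
 [-0.9992  0.0159  0.036 ]]
zang -34.26001978800157 F [-3.4177 -4.5772 15.2381] T [-0.7481  1.0055  0.0289] t 15.5667
15 0.0 bub -0.0024457066049537405 984.0 dark [-0.0135  0.011 ]
15 0.002 bub -0.0026896876996879903 2528.0 dark [-0.0145]
15 0.004 bub -0.002999497875099141 2901.0 dark [0.01]
16 0.0 bub -0.0035228679214878195 1103.0 dark [-0.0135  0.011 ]
16 0.002 bub -0.0041225345919125595 2644.0 dark [-0.0145]
16 0.004 bub -0.004017811993724288 3077.0 dark [0.01]
zang -34.25339650726247 F [-2.9531 -3.7159 16.273 ] T [-0.754   1.0187  0.    ] t 16.4667
```

View pics/b17.png

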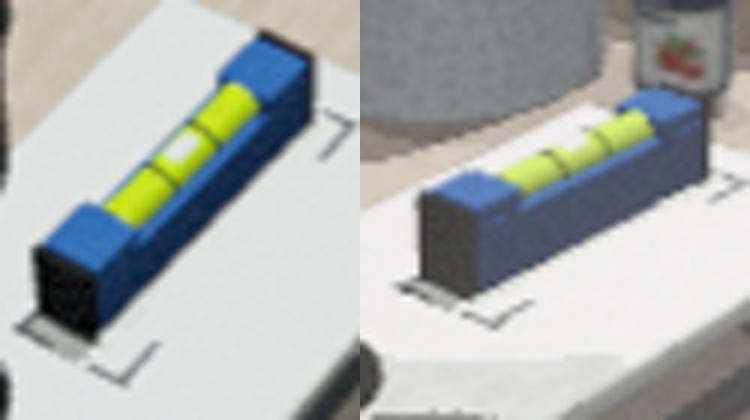

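```bash
python3 st.py|tail -1; python3 an.py 17 | tail -3
```

```text
zang -34.254011915890594 F [-3.3882 -3.4464 15.8402] T [-0.7183  1.0176  0.1011] t 16.5667
17 0.0 bub -0.0031435108607854164 1173.0 dark [-0.0135  0.011 ]
17 0.002 bub -0.003376868837406941 2852.0 dark [-0.0145]
17 0.004 bub -0.0034476908455311215 3151.0 dark [0.01]
```

Request:
send_rows --pt "0.0013 0 -0.001 3 0.5 0 0" --pt "0.0013 0 -0.001 0 0.5 0 0" --pt "0.0013 0 -0.001 0 0.4 0 0" --pt "0.0013 0 -0.001 0 0.3 0 0" --pt "0.0013 0 -0.001 0 0.3 0 0" --pt "0.0013 0 -0.001 0 0.2 0 0"

```text
t: 17.07
tcp_pos: [0.5653, 0.206, 0.081]
tool_rot: [0.675, 0.233, 0.664, -0.221]
wrist_force: [-2.7, -4.1, 15.9]
grip_width: 0.038
```

```bash
for i in 1 2 3 4 5 6 7 8; do python3 bub.py 18;done; python3 st.py;python3 an.py 18|tail -3; python3 bub.py 19;  python3 an.py 19|tail -3
python3 - <<'E'
from h import *
a=load('s19')['frame'][190:225,225:262,::-1]; cv2.imwrite('pics/z19.png',cv2.resize(a,None,fx=16,fy=16,interpolation=cv2.INTER_CUBIC))
E
```

```text
[-0.029   0.6653 -0.587   1.7713  0.4849  0.8282 -1.499 ] [0.5652 0.206  0.0809]
[[ 0.021   0.6081  0.7935]
 [ 0.0099  0.7936 -0.6084]
 [-0.9997  0.0206  0.0107]]
zang -37.47727991524594 F [-2.825  -4.3064 14.9935] T [-0.8748  0.7251  0.0625] t 17.8667
18 0.0 bub -0.0017959685065129381 411.0 dark [-0.0135  0.011 ]
18 0.002 bub -0.0020063242050429517 2307.0 dark []
18 0.004 bub -0.0022126102501228047 3081.0 dark []
19 0.0 bub -0.0021780427270941425 485.0 dark [-0.0135  0.011 ]
19 0.002 bub -0.002150256530369869 2389.0 dark []
19 0.004 bub -0.002209251376876269 3102.0 dark []
```

View pics/z19.png

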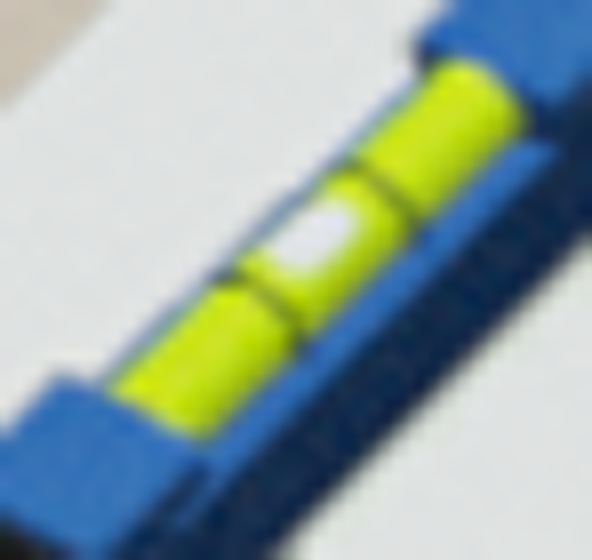

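View pics/s19.png

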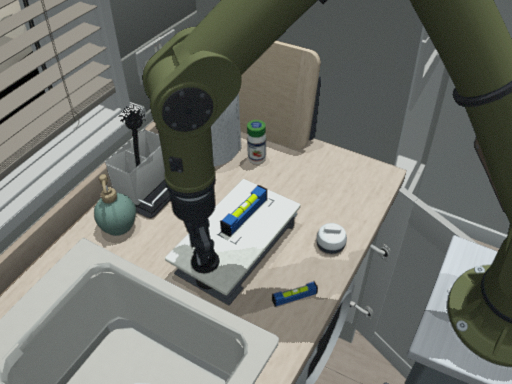

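The bubble is centred: the scene strip puts it about 0.2 mm off the midpoint of the rings, and it stayed steady over the last pictures. Press force is about 15 N and the knob is gripped at 38 mm opening. The level stands inside its marks, and the timer (331,237) and jar (257,142) are where they were at the start. Handing in.

```bash
python3 -c "
from bench import robot
print(robot.hand_in())"
```

```text
the job is handed in; nothing more can be done
None
```

I stood the larger blue level upright inside its corner marks and let go of it. I then gripped the knob, pressed that end of the shelf down to its stop, turned the knob about 67° clockwise, and handed in still gripping and pressing. The run took about 18 s. Hand-in gives no verdict, so these are only my own checks.

**Last checks before hand-in:**
- **Bubble:** about 0.2 mm from the middle of the rings in the scene camera, steady over the last pictures. The limit is 4 mm.
- **Press:** about 15 N downward, and 3 to 7 N is enough to reach the stop. I judged "fully down" from this force and the hand height, because the joint itself can't be read.
- **Grip:** fingers held the knob at 38 mm opening, with grip set to 50 N.
- **Level:** about 2–3 mm from the middle of its marks, lengthwise. I measured this just after letting go, and later pictures show it still inside the marks.
- **Timer and jar:** at the same pixels as at the start.

**What didn't quite agree:**
- **Hand position:** the hand drifted about 8–10 mm in +x from my estimate of the knob's position, and ended tilted about 1.3°. This left a sideways load of about 5 N.
- **Side camera:** in an earlier picture it suggested the bubble sat nearly 3 mm towards the far end, while the scene camera said 1 to 2 mm. I turned the knob 3° more and went by the scene camera, because the bubble is white on white from the side.

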